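# Tuck the tray of valve caps in beside the tool case

## Robot

A 6-joint arm with a two-finger parallel gripper is mounted at the origin on the work surface. World frame = base frame: x ahead of the robot, y to its left, z up, the work surface at z = 0. Lengths are in m, angles in rad, forces in N, time in s.
With the tool pointing down it reaches from about 0.35 to 0.775 m from the base axis. Payload 7.3 kg.
Tool frame: the origin (TCP) lies midway between the tips of the shut fingers; the grasp point (between the pads) lies grasp_offset behind it (grasp_offset is the distance from the TCP to the grasp point, in m); z points along the fingers, y is the line along which they close (so a half turn about z gives the same grasp; the last joint's range is limited). The gripper opens to 92 mm and grips with 3 to 60 N. Pads are 19 mm wide; open, the fingers measure 130 mm over their backs; the gripper's body (75 mm by 190 mm) begins 47 mm behind the grasp point.
Start: joints at [1.093, 0.342, 1.524, -0, 1.275, -0.146], TCP at [0.171, 0.496, 0.227] pointing down, gripper open.
Joint ranges: [-2.53, 2.53], [-0.77, 2.02], [0.04, 2.7], [-1, 4.14], [0.28, 2.66], [-3.11, 3.11]. Speed limits (rad/s): [2.57, 2.57, 3.14, 3.14, 3.14, 3.14].

## Interface

Orientations are given as [roll, pitch, yaw] about the fixed x, y, z axes, in that order (R = Rz(yaw) Ry(pitch) Rx(roll)).
In Python, from cell import * gives the robot as it stands.
- The arm moves only by the tool step_arm, never from a script. Its argument "plan" is a list of rows, each a list of 5 numbers: the closure, from -1 (fully open) to 1 (shut), then the shift along the tool's x, y, z in m, then the turn about the tool's z in rad. In form: [[hand, x, y, z, twist], ...]. A call has 1 to 20 rows; each row is the pose to reach, as a shift and turn from the pose commanded when the call began, along the tool's axes at that moment; what a row does not reach only later rows make up. A row lasts 1/8 s, in which the tool goes at most 62.5 mm and 10.7 degrees, less where a joint would pass 70% of its speed; a pose out of reach is approached as far as the arm can. A call with a gripper value outside its range is refused whole. The fingers move at their own pace and stop on an object; "grip_force" is the grip in N (left out, the last holds). Time passes only in rows, so rows that repeat a pose let the fingers close. It gives the time, the measured TCP pose, the force, the opening and the grip force at its end, in the units of the state.
- observe(): the state, without advancing time (a new reading comes with each control period).
- read_camera(name): name is "scene" or "top" or "wrist"; returns a dict with "img" (400x640x3 uint8, red, green, blue), "range_z" (400x640 float32, m along the optical axis (not along the pixel's ray), 0 where there is no reading), "fx", "fy", "cx", "cy" (pixels), "R" (3x3) and "t" (3): a world point X has camera coordinates R X + t; the wrist camera has in their place "T_tool_cam" (4x4, takes a point from camera to tool coordinates, whose origin is the TCP and whose axes are the flange's). Camera axes: x right, y down, z forward; pixel columns grow to the right and rows downward; lengths in m; the calibration is good to about 2 mm. The wrist camera is an equidistant fisheye: a pixel r from the principal point sees the ray r / f radians off the axis. A picture is of the moment at which its call begins: read the wrist's pose just before it.
- hand_in(): hands the job in; it is judged then, once.
The state is a dict: "time": time; "qpos": joint angles; "qvel": joint speeds; "joint_efforts": joint torques, N m; "tool_pos": TCP position; "tool_rot": TCP orientation; "contact_force": force on the tool from outside, world axes, zero at the start; "torque": the same for the moment, N m; "opening": finger opening in m; "grip_force": force on a finger pad.
Only numpy, scipy, OpenCV 4.12 (cv2) and the standard library are available. Lean on these libraries where they do the work, as an engineer would, in place of code of your own. Each camera call takes 0.05 s, during which the arm holds its last target. There are 200 camera calls.

## Task

Clear the working side of the table: with the fingertips, gently push the green ceramic tray of valve caps along the table until its short side sits flat against the end of the tool case that it lies beside, with the tray's front edge in line with the front of the case so that the latch stays free. Only push the tray, never pinch it, pick it up, tip it or spill the caps, and leave the pump and everything else on the table where it is.

Things in the scene. Friction and masses are not known exactly. Their poses are not given: they have to be found in the camera images.
- case: Aluminium tool case lying shut, 210 mm deep (x) by 300 wide (y), 99 high (folded handle on top to 110). Heavy, never moves. Origin: centre of its underside, at table height; x points from its front to its back, y to its left end. Front (with the latch, 15 mm proud, at mid-width) at x = -105 mm. Ends: flat upright faces at y = +150 and -150 mm. Within 0.14 rad of square to the table.
- case_left_front_corner (a point): Foot of the case's left front corner (case x = -105, y = +150 mm), at table height; axes as the case. If the tray started on the left, its centre ends 45 mm behind and 65 mm to the left of this point (case x = -60, y = +215 mm).
- case_right_front_corner (a point): Foot of the case's right front corner (case x = -105, y = -150 mm), at table height; axes as the case. If the tray started on the right, its centre ends 45 mm behind and 65 mm to the right of this point (case x = -60, y = -215 mm).
- tray: Loose green ceramic dish, open, upright sides: 90 mm along its x, 130 along its y, 26 high, walls and floor 7 thick, 0.3 to 0.6 kg, slides on the table. Origin: centre of its underside. Starts 25 mm or more off the case's left or right end (either is drawn), 20 to 50 mm nearer the robot along case x than its final place, turned up to 0.35 rad from the case; ends parallel to it.
- cap0: Loose brass valve cap standing in the tray, 11 mm across and 14 mm high; origin at the centre of its underside, 7 mm above the table. Must stay in the tray.
- cap1: Loose brass valve cap standing in the tray, 11 mm across and 14 mm high; origin at the centre of its underside, 7 mm above the table. Must stay in the tray.
- cap2: Loose brass valve cap standing in the tray, 11 mm across and 14 mm high; origin at the centre of its underside, 7 mm above the table. Must stay in the tray.
- cap3: Loose brass valve cap standing in the tray, 11 mm across and 14 mm high; origin at the centre of its underside, 7 mm above the table. Must stay in the tray.
- pump: Black plastic hand pump lying on the table beside the other end of the case, 230 mm long along its x, about 40 mm wide, 40 mm high; origin under its middle. Leave it alone.
- brake_lever: Chrome brake lever lying in front of the case, 140 mm long along its y, 60 mm wide, 36 mm high; origin near its middle on the table. Leave it alone.
- hex_key: Steel L-shaped hex key lying in front of the case, 100 mm long along its x, short arm 37 mm towards its y, 6 mm thick; origin on its long arm near the middle. Leave it alone.
- patch_tin: Flat metal patch tin, 84 x 48 x 24 mm, beside the rear part of one end of the case; origin at the centre of its underside. Leave it alone.
- bell: Chrome bicycle bell, a dome 54 mm across and 37 mm high, beside the rear part of one end of the case; origin at the centre of its underside. Leave it alone.
- oil_bottle: Grey plastic oil bottle with a pointed nozzle, 42 mm across, 120 mm high, standing behind the case; origin at the centre of its underside. Leave it alone.

How it is judged:
By the outcome, as a careful person would: the job done as asked, in the order asked, and still so for the second after the job is handed in, with the robot touching nothing.
It also fails if it takes over 58 s, if anything falls off the work surface, if the arm or the gripper's body presses on something with over 40 N, if the wrist force passes 120 N, or if a joint passes its speed limit or range.

## Working session

There is one attempt and no reset: what is moved stays moved. The work goes in short steps, Python scripts to look and compute and a tool call to move; the robot and the scene stay as the last step left them, time stands still between calls to the robot, and variables do not carry over. Pictures are saved under pics/ and viewed, at most 10 in all, crops included, and the job is handed in when it is done.

Besides the shell and the picture viewer there is one more tool, called after ">>>" by a JSON object that holds its "op" and its "data", one argument or row to a line. step_arm: Moves the arm, as the interface text tells. Its arguments: {"type":"object","properties":{"plan":{"type":"array","items":{"type":"array","items":{"type":"number"}}},"grip_force":{"type":"number"}},"required":["plan"]}

```bash
mkdir -p pics
cat > h.py <<'E'
from cell import *
import numpy as np, cv2
def pts(c):
    v,u=np.mgrid[0:400,0:640]; z=c["range_z"]
    P=np.stack([(u-c["cx"])/c["fx"]*z,(v-c["cy"])/c["fy"]*z,z],-1)
    W=(P-c["t"])@np.asarray(c["R"]); W[z==0]=np.nan
    return W
def save(n,img): cv2.imwrite("pics/"+n+".png",img[...,::-1])
E
python3 - <<'E'
from h import *
s=observe(); print(s["time"],s["tool_pos"],s["tool_rot"],s["opening"])
c=read_camera("top"); save("top",c["img"]); np.savez("top.npz",W=pts(c),img=c["img"])
c2=read_camera("scene"); save("scene",c2["img"])
print(c["R"],c["t"],c["fx"],c["cx"],c["cy"])
W=pts(c)
hsv=cv2.cvtColor(c["img"],cv2.COLOR_RGB2HSV)
for n,m in (("case",(W[...,2]>.085)&(W[...,2]<.105)),("tray",(hsv[...,0]>35)&(hsv[...,0]<90)&(hsv[...,1]>80))):
    m=m.astype(np.uint8); k,l,st,ce=cv2.connectedComponentsWithStats(m)
    for i in np.argsort(-st[1:,4])[:3]+1:
        p=W[l==i]; p=p[~np.isnan(p[:,0])]
        print(n,st[i],np.nanmedian(p[:,2]),cv2.minAreaRect(p[:,:2].astype(np.float32)))
E
```

```text
0.0 [0.17081245 0.49599712 0.22604997] [-3.14006211e+00 -1.92877057e-04  2.80982220e+00] 0.09185356992864176
[[-0.02126181 -0.99941802 -0.0266749 ]
 [-0.99512116  0.0237264  -0.09576499]
 [ 0.09634216  0.02450862 -0.99504649]] [0.04241336 0.61110933 1.08572394] 497.15139504554264 326.25595348217684 197.35545109869403
case [  260   121   144   102 13424] 0.09903249443098311 ((0.6613954901695251, 0.01600225269794464), (0.30180662870407104, 0.21153196692466736), 89.8631820678711)
case [ 111   47  140   66 6098] 0.10309454862040995 ((0.8719205856323242, 0.33976584672927856), (0.13596168160438538, 0.30154094099998474), 0.03521531820297241)
case [ 511   43   89   94 1756] 0.09554835051813654 ((0.8162772059440613, -0.45693111419677734), (0.20924681425094604, 0.15255510807037354), 44.13840866088867)
tray [ 427  194   62   41 2199] 0.008274411222229439 ((0.568416178226471, -0.26507508754730225), (0.08781968802213669, 0.1308554857969284), 0.9513931274414062)
tray [208 241   4   4   7] 0.023443678060140118 ((0.5163300037384033, 0.29392558336257935), (0.0035595744848251343, 0.0075065684504806995), 70.07052612304688)
tray [506  67   4   3   5] 0.06855477176930487 ((0.8854302763938904, -0.3772530257701874), (0.006391435861587524, 0.002937693614512682), 1.4743613004684448)
```

View pics/top.png

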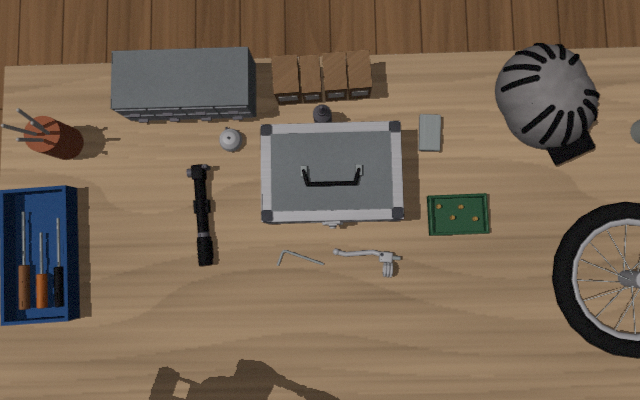

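View pics/scene.png

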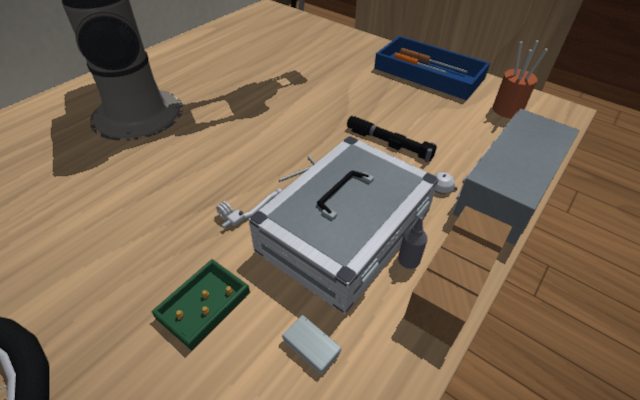

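The tray is to the right of the case, with its centre at about pixel (458,214). The patch tin is behind it at (430,132), and the lever's end is at (395,262). Next I'll refine the yaws.

```bash
cat >> h.py <<'E'
from scipy.optimize import minimize
def rect(p,w,h,g):
    # fit a fixed-size rectangle's outline (x-size w, y-size h) to the hull of points p: robust on side points
    p=p[~np.isnan(p).any(1)]
    def loc(q):
        c,s=np.cos(q[2]),np.sin(q[2]); d=p[:,:2]-q[:2]
        return np.c_[c*d[:,0]+s*d[:,1],-s*d[:,0]+c*d[:,1]]
    def f(q): # maximise points inside, penalise distance outside
        L=loc(q); o=np.maximum(np.abs(L)-[w/2,h/2],0); return np.mean(np.minimum(np.hypot(*o.T),.006))
    best=min((minimize(f,[g[0],g[1],a],method="Nelder-Mead",options=dict(initial_simplex=[[g[0],g[1],a],[g[0]+.01,g[1],a],[g[0],g[1]+.01,a],[g[0],g[1],a+.05]],xatol=1e-5,fatol=1e-9)) for a in (g[2]-.1,g[2],g[2]+.1)),key=lambda r:r.fun)
    return best.x,best.fun
def edges(W,m,thick=None):
    """straight-line fits of the mask's four sides: image rows/cols extremes -> world"""
    ys,xs=np.where(m); out={}
    def fit(P,ax):
        P=P[~np.isnan(P).any(1)]; P=P[np.argsort(P[:,ax])]; n=len(P); P=P[n//8:-n//8]
        for _ in range(3):
            k=np.polyfit(P[:,ax],P[:,1-ax],1); r=np.abs(P[:,1-ax]-np.polyval(k,P[:,ax])); P=P[r<=max(2.5*np.median(r),.0008)]
        return np.polyfit(P[:,ax]-P[:,ax].mean(),P[:,1-ax],1).tolist()+[P[:,ax].mean()]
    out["far"]=fit(np.array([W[ys[xs==u].min(),u] for u in np.unique(xs)]),1)
    out["near"]=fit(np.array([W[ys[xs==u].max(),u] for u in np.unique(xs)]),1)
    out["left"]=fit(np.array([W[v,xs[ys==v].min()] for v in np.unique(ys)]),0)
    out["right"]=fit(np.array([W[v,xs[ys==v].max()] for v in np.unique(ys)]),0)
    return out
def comp(m,u,v,k=25):
    n,l=cv2.connectedComponents(m.astype(np.uint8)); s=l[v-k:v+k,u-k:u+k]; s=s[s>0]; return l==np.bincount(s).argmax()
def pr(n,e):
    print(n,{k:np.round(v,4).tolist() for k,v in e.items()})
E
python3 - <<'E'
from h import *
d=np.load("top.npz"); W,img=d["W"],d["img"]; z=W[...,2]
pr("case",edges(W,comp((z>.09)&(z<.105),330,170)))
pr("tray",edges(W,comp((z>.018)&(z<.034),458,214)))
for n,(u,v) in dict(tin=(430,132),lever=(385,262),wheel=(600,280)).items():
    p=W[comp((z>.01)&(z<.2),u,v,8)]; print(n,np.nanmin(p,0).round(3),np.nanmax(p,0).round(3))
c=read_camera("top");
print(observe()["tool_rot"])
save("tz",cv2.resize(img[100:290,250:500],None,fx=3,fy=3,interpolation=2))
E
```

```text
case {'far': [-0.0028, 0.7653, 0.0103], 'near': [-0.0001, 0.5576, 0.0169], 'left': [-0.0092, 0.1645, 0.662], 'right': [0.0022, -0.1332, 0.6567]}
tray {'far': [-0.0081, 0.6118, -0.2663], 'near': [-0.0176, 0.5242, -0.2645], 'left': [0.0101, -0.2006, 0.5686], 'right': [-0.0147, -0.3296, 0.5656]}
tin [ 0.714 -0.235  0.011] [ 0.8   -0.184  0.03 ]
lever [ 0.432 -0.133  0.01 ] [0.496 0.017 0.038]
wheel [ 0.413 -0.598  0.011] [ 0.414 -0.56   0.017]
[-3.14046328e+00 -1.77485918e-04  2.80982124e+00]
```

View pics/tz.png

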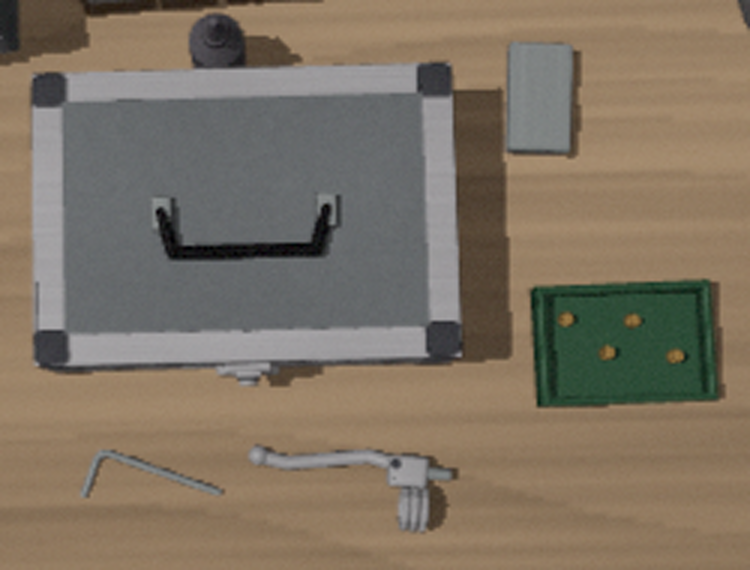

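The case is square to the world (yaw ≈ 0), with its front at x≈.5565 and its right end at y≈-.134. The tray is near square, centred at (.568,-.265), so it needs about +33 mm in x and then +66 mm in y. First I'll move the arm behind the tray's front edge.

>>> {"op": "step_arm", "data": {
  "plan": [
    [-0.3, -0.05, -0.035, 0, -0.05],
    [-0.3, -0.1, -0.07, 0, -0.1],
    [-0.3, -0.15, -0.105, 0, -0.15],
    [-0.3, -0.2, -0.14, 0, -0.2],
    [-0.3, -0.25, -0.175, 0, -0.25],
    [-0.3, -0.3, -0.21, 0, -0.3],
    [-0.3, -0.348, -0.246, 0, -0.33],
    [-0.3, -0.375, -0.3, 0, -0.33],
    [-0.3, -0.403, -0.353, 0, -0.33],
    [-0.3, -0.43, -0.406, 0, -0.33],
    [-0.3, -0.458, -0.46, 0, -0.33],
    [-0.3, -0.485, -0.513, 0, -0.33],
    [-0.3, -0.513, -0.566, 0, -0.33],
    [-0.3, -0.54, -0.619, 0, -0.33],
    [-0.3, -0.54, -0.619, 0, -0.33],
    [-0.3, -0.54, -0.619, 0.05, -0.33],
    [-0.3, -0.54, -0.619, 0.1, -0.33],
    [-0.3, -0.54, -0.619, 0.1, -0.33]
  ]
}}

```text
time: 2.4
tool_pos: [0.4777, -0.2621, 0.1236]
tool_rot: [3.136, -0.007, 3.141]
contact_force: [0.5, -0.0, -0.4]
opening: 0.0595
grip_force: 0.0
```

>>> {"op": "step_arm", "data": {
  "plan": [
    [-0.3, 0, -0.003, 0.04, 0],
    [-0.3, 0, -0.003, 0.07, 0],
    [-0.3, 0, -0.003, 0.095, 0],
    [-0.3, 0, -0.003, 0.112, 0],
    [-0.3, 0, -0.003, 0.112, 0],
    [-0.3, -0.01, -0.003, 0.112, 0],
    [-0.3, -0.02, -0.003, 0.112, 0],
    [-0.3, -0.024, -0.003, 0.112, 0],
    [-0.3, -0.027, -0.003, 0.112, 0],
    [-0.3, -0.03, -0.003, 0.112, 0],
    [-0.3, -0.033, -0.003, 0.112, 0],
    [-0.3, -0.036, -0.003, 0.112, 0],
    [-0.3, -0.039, -0.003, 0.112, 0],
    [-0.3, -0.042, -0.003, 0.112, 0],
    [-0.3, -0.045, -0.003, 0.112, 0],
    [-0.3, -0.048, -0.003, 0.112, 0],
    [-0.3, -0.048, -0.003, 0.112, 0]
  ]
}}

```text
time: 4.53
tool_pos: [0.5286, -0.2679, 0.0147]
tool_rot: [-3.141, 0.001, 3.14]
contact_force: [-0.5, 1.7, 0.1]
opening: 0.0598
grip_force: 0.1
```

```bash
cat >> h.py <<'E'
def look(name,u,v):
    c=read_camera("top"); W=pts(c); z=W[...,2]
    save(name,cv2.resize(c["img"][100:290,300:550],None,fx=3,fy=3,interpolation=2))
    h=cv2.cvtColor(c["img"],cv2.COLOR_RGB2HSV); g=(h[...,0]>35)&(h[...,0]<90)&(h[...,1]>80)
    g=comp(g,u,v); g=cv2.morphologyEx(g.astype(np.uint8),cv2.MORPH_CLOSE,np.ones((9,9)))>0
    # rays to rim height
    vv,uu=np.mgrid[0:400,0:640]; D=np.stack([(uu-c["cx"])/c["fx"],(vv-c["cy"])/c["fy"],np.ones_like(uu)],-1)@np.asarray(c["R"])
    o=-np.asarray(c["R"]).T@c["t"]; X=o+D*((.026-o[2])/D[...,2])[...,None]
    pr("tray rim-plane",edges(X,g)); 
    pr("case",edges(W,comp((z>.09)&(z<.105),330,170)))
    s=observe(); print(s["time"],s["tool_pos"],s["contact_force"])
E
python3 -c "
from h import *
look('p1',458,210)"
```

```text
tray rim-plane {'far': [-0.002, 0.6258, -0.2635], 'near': [-0.4818, 0.5791, -0.2604], 'left': [-0.0408, -0.1987, 0.5964], 'right': [-0.7538, -0.2869, 0.5905]}
case {'far': [-0.0013, 0.7653, 0.0163], 'near': [-0.0005, 0.5576, 0.0171], 'left': [-0.0095, 0.1645, 0.6629], 'right': [0.0012, -0.1331, 0.6554]}
4.575 [ 0.52854262 -0.26798042  0.01479155] [-0.7419415  -0.27526693 -0.34687772]
```

View pics/p1.png

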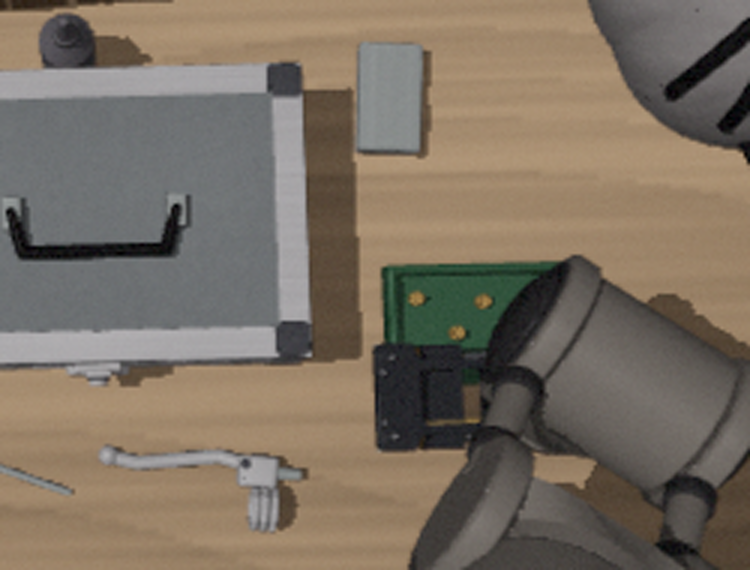

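The fingers have the tray moving squarely: the far rim is at about x=.626 and the caps are standing. I'll push another 18 mm, then back off and look.

>>> {"op": "step_arm", "data": {
  "plan": [
    [-0.3, -0.003, 0, 0, 0],
    [-0.3, -0.006, 0, 0, 0],
    [-0.3, -0.009, 0, 0, 0],
    [-0.3, -0.012, 0, 0, 0],
    [-0.3, -0.014, 0, 0, 0],
    [-0.3, -0.016, 0, 0, 0],
    [-0.3, -0.018, 0, 0, 0],
    [-0.3, -0.018, 0, 0, 0],
    [-0.3, -0.01, 0, 0, 0],
    [-0.3, 0.02, 0, 0, 0],
    [-0.3, 0.04, 0, -0.03, 0],
    [-0.3, 0.08, 0, -0.08, 0],
    [-0.3, 0.13, 0.0, -0.08, 0],
    [-0.3, 0.13, 0, -0.08, 0]
  ]
}}

```text
time: 6.32
tool_pos: [0.3954, -0.2671, 0.0952]
tool_rot: [3.141, 0.0, 3.137]
contact_force: [0.7, 0.0, -0.2]
opening: 0.0597
grip_force: 0.0
```

```bash
cat >> h.py <<'E'
def traydepth():
    c=read_camera("top"); W=pts(c); z=W[...,2]
    h=cv2.cvtColor(c["img"],cv2.COLOR_RGB2HSV)
    g=(h[...,0]>35)&(h[...,0]<90)&(h[...,1]>80)
    pr("tray depth",edges(W,comp((z>.018)&(z<.034)&(cv2.dilate(g.astype(np.uint8),np.ones((3,3)))>0),455,203)))
E
python3 -c "
from h import *
look('p2',455,203); traydepth()"
```

```text
tray rim-plane {'far': [-0.0078, 0.6433, -0.2669], 'near': [-0.0026, 0.5575, -0.2625], 'left': [-0.0408, -0.1988, 0.5987], 'right': [-0.0029, -0.3287, 0.5966]}
case {'far': [-0.0008, 0.7654, 0.015], 'near': [-0.0001, 0.5576, 0.0171], 'left': [-0.0105, 0.1645, 0.6621], 'right': [0.0049, -0.133, 0.6542]}
6.375 [ 0.39722144 -0.26780888  0.09524687] [ 0.4314602  -0.11304572  0.531939  ]
tray depth {'far': [0.0245, 0.6443, -0.2717], 'near': [-0.0024, 0.5563, -0.2651], 'left': [-0.0113, -0.2018, 0.6028], 'right': [0.011, -0.3304, 0.5972]}
```

View pics/p2.png

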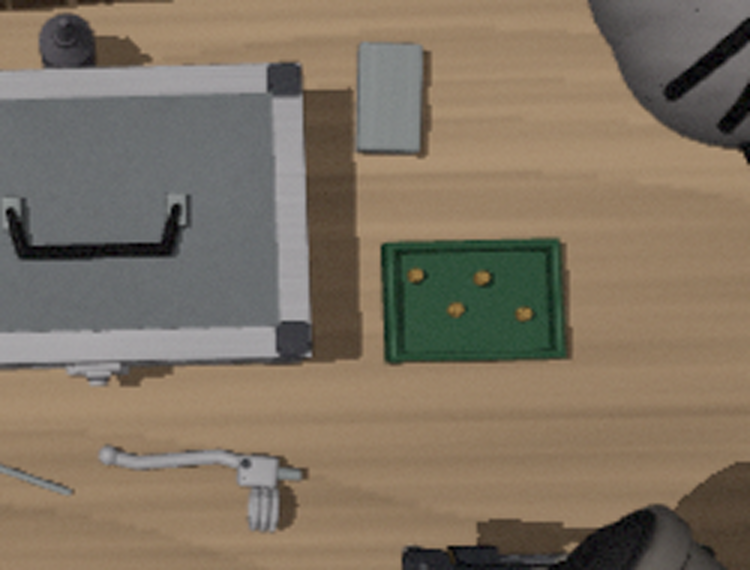

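The tray is square, its front rim is within about 1 mm of the case front line, and the caps are fine. Next I'll swing round to its outer short side, with the tool turned 90°.

>>> {"op": "step_arm", "data": {
  "plan": [
    [0.13, 0, 0, -0.04, 0.17],
    [0.13, 0, -0.02, -0.06, 0.34],
    [0.13, 0, -0.05, -0.06, 0.51],
    [0.13, -0.02, -0.08, -0.06, 0.68],
    [0.13, -0.06, -0.1, -0.06, 0.85],
    [0.13, -0.1, -0.1, -0.06, 1.02],
    [0.13, -0.14, -0.1, -0.06, 1.19],
    [0.13, -0.17, -0.1, -0.06, 1.36],
    [0.13, -0.2, -0.1, -0.06, 1.53],
    [0.13, -0.206, -0.1, -0.06, 1.574],
    [0.13, -0.206, -0.1, -0.06, 1.574],
    [0.13, -0.206, -0.1, -0.01, 1.574],
    [0.13, -0.206, -0.1, -0.01, 1.574]
  ]
}}

```text
time: 8.05
tool_pos: [0.6016, -0.3662, 0.1002]
tool_rot: [-3.134, -0.006, 1.567]
contact_force: [-0.7, 0.6, -0.0]
opening: 0.04
grip_force: 0.0
```

>>> {"op": "step_arm", "data": {
  "plan": [
    [0.13, 0, 0, 0.04, 0],
    [0.13, 0, 0, 0.07, 0],
    [0.13, 0, 0, 0.085, 0],
    [0.13, 0, 0, 0.085, 0],
    [0.13, 0.01, 0, 0.085, 0],
    [0.13, 0.018, 0, 0.085, 0],
    [0.13, 0.022, 0, 0.085, 0],
    [0.13, 0.025, 0, 0.085, 0],
    [0.13, 0.028, 0, 0.085, 0],
    [0.13, 0.032, 0, 0.085, 0],
    [0.13, 0.036, 0, 0.085, 0],
    [0.13, 0.04, 0, 0.085, 0],
    [0.13, 0.044, 0, 0.085, 0],
    [0.13, 0.048, 0, 0.085, 0],
    [0.13, 0.052, 0, 0.085, 0],
    [0.13, 0.056, 0, 0.085, 0],
    [0.13, 0.06, 0, 0.085, 0],
    [0.13, 0.064, 0, 0.085, 0],
    [0.13, 0.068, 0, 0.085, 0],
    [0.13, 0.07, 0, 0.085, 0]
  ]
}}

```text
time: 10.55
tool_pos: [0.6043, -0.2979, 0.02]
tool_rot: [3.141, 0.0, 1.566]
contact_force: [0.4, -6.1, 3.6]
opening: 0.0395
grip_force: 2.6
```

```bash
python3 -c "
from h import *
look('p3',430,203)"
```

```text
tray rim-plane {'far': [0.0022, 0.6437, -0.2219], 'near': [0.0227, 0.5579, -0.2182], 'left': [0.0117, -0.1555, 0.6005], 'right': [-0.1619, -0.281, 0.5945]}
case {'far': [-0.0022, 0.7653, 0.0131], 'near': [-0.0005, 0.5575, 0.017], 'left': [-0.0089, 0.1644, 0.6629], 'right': [0.0014, -0.1332, 0.6555]}
10.6 [ 0.60426674 -0.29771596  0.01997335] [-0.42749468 -4.66076746  4.03189597]
```

View pics/p3.png

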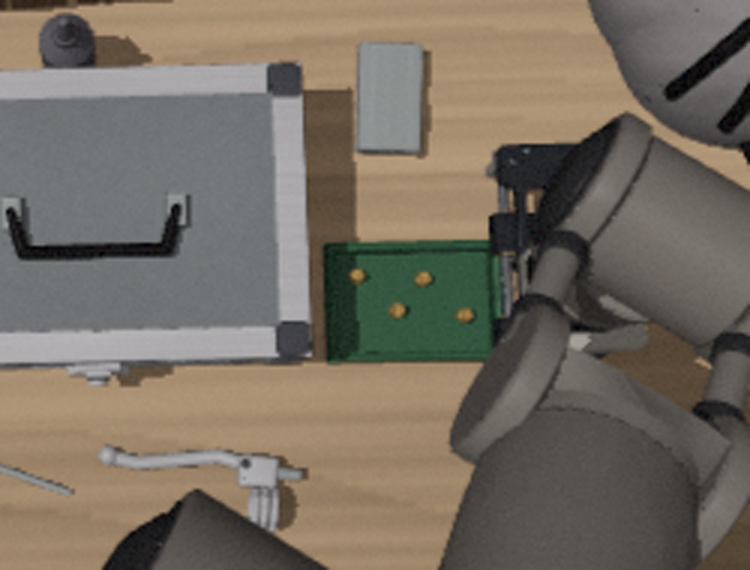

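The tray is travelling squarely, with about 22 mm left to the case end. I'll finish slowly.

>>> {"op": "step_arm", "data": {
  "plan": [
    [0.13, 0.002, 0, 0.002, 0],
    [0.13, 0.004, 0, 0.004, 0],
    [0.13, 0.006, 0, 0.005, 0],
    [0.13, 0.008, 0, 0.005, 0],
    [0.13, 0.01, 0, 0.005, 0],
    [0.13, 0.012, 0, 0.005, 0],
    [0.13, 0.014, 0, 0.005, 0],
    [0.13, 0.016, 0, 0.005, 0],
    [0.13, 0.017, 0, 0.005, 0],
    [0.13, 0.018, 0, 0.005, 0],
    [0.13, 0.019, 0, 0.005, 0],
    [0.13, 0.02, 0, 0.005, 0],
    [0.13, 0.02, 0, 0.005, 0]
  ]
}}

```text
time: 12.22
tool_pos: [0.6042, -0.2778, 0.0147]
tool_rot: [3.142, -0.0, 1.566]
contact_force: [-0.3, -4.6, 3.8]
opening: 0.04
grip_force: 2.2
```

>>> {"op": "step_arm", "data": {
  "plan": [
    [0.13, 0.001, 0, 0, 0],
    [0.13, 0.002, 0, 0, 0],
    [0.13, 0.003, 0, 0, 0],
    [0.13, 0.004, 0, 0, 0],
    [0.13, 0.004, 0, 0, 0]
  ]
}}

```text
time: 12.85
tool_pos: [0.6043, -0.2751, 0.0147]
tool_rot: [3.141, 0.002, 1.566]
contact_force: [0.6, -9.2, 1.3]
opening: 0.0402
grip_force: 4.3
```

>>> {"op": "step_arm", "data": {
  "plan": [
    [0.13, 0.001, 0, 0, 0],
    [0.13, 0.002, 0, 0, 0],
    [0.13, 0.002, 0, 0, 0]
  ]
}}

```text
time: 13.22
tool_pos: [0.6048, -0.275, 0.0148]
tool_rot: [3.139, 0.005, 1.566]
contact_force: [1.0, -14.1, -0.3]
opening: 0.0397
grip_force: 7.2
```

The force climbs without further motion, so the tray is seated against the case. I'll back off, raise the arm and inspect.

>>> {"op": "step_arm", "data": {
  "plan": [
    [0.13, -0.004, 0, 0, 0],
    [0.13, -0.02, 0, 0, 0],
    [0.13, -0.05, 0, 0, 0],
    [0.13, -0.08, 0, -0.04, 0],
    [0.13, -0.1, -0.03, -0.09, 0],
    [0.13, -0.1, -0.08, -0.12, 0],
    [0.13, -0.1, -0.13, -0.12, 0],
    [0.13, -0.1, -0.18, -0.12, 0],
    [0.13, -0.1, -0.22, -0.12, 0],
    [0.13, -0.1, -0.22, -0.12, 0]
  ]
}}

```text
time: 14.48
tool_pos: [0.3814, -0.3704, 0.1345]
tool_rot: [-3.14, -0.003, 1.563]
contact_force: [0.2, -1.2, 0.4]
opening: 0.0398
grip_force: 0.0
```

Run:
```python
from h import *
look('p4',423,203)
c=read_camera("top"); save('p5',cv2.resize(c["img"][165:245,370:480],None,fx=7,fy=7,interpolation=2))
W=pts(c);z=W[...,2]
# rim-height pixels, case excluded
m=comp((z>.018)&(z<.034)&(W[...,1]<-.136),423,203); pr("tray depth",edges(W,m))
```

```text
tray rim-plane {'far': [0.0247, 0.6438, -0.1973], 'near': [0.0227, 0.5583, -0.2031], 'left': [-0.0362, -0.1452, 0.5955], 'right': [-0.0145, -0.2616, 0.5983]}
case {'far': [-0.0003, 0.7653, 0.0091], 'near': [-0.0001, 0.5576, 0.0172], 'left': [-0.009, 0.1645, 0.663], 'right': [0.0021, -0.1331, 0.6546]}
14.525 [ 0.38300544 -0.37090682  0.13465414] [ 0.76224872  0.18101367 -0.12133869]
tray depth {'far': [-0.0119, 0.6448, -0.2049], 'near': [-0.0098, 0.557, -0.2011], 'left': [-0.0053, -0.2575, 0.5986], 'right': [-0.0169, -0.2629, 0.5988]}
```

View pics/p5.png

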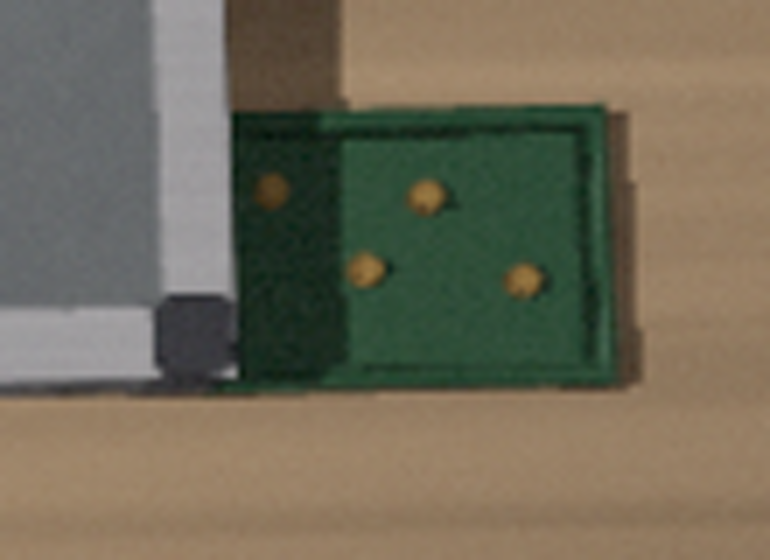

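The tray is flush against the case end, with its edges at pixel columns 235 to 610 and its front edge near row 385. The front edges agree to about 1 mm, and all four caps are standing inside.

```bash
python3 -c "
from cell import *
print(hand_in())"
```

```text
the job is handed in; nothing more can be done
None
```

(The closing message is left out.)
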